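# Close the coffee grinder's burr housing on its dowels and hold it shut

## Task

The coffee grinder's head stands open on the bench. Pick up the loose upper burr carrier by its thin-walled square inlet, gripping it gently, fit its two holes over the head's two dowels, and press it down without ramming until it sits flush on the head all round. Springs in the head push it open again, so finish while still holding it pressed shut for the screws to go in; leave everything else on the bench where it is.

Things in the scene. Friction and masses are not known exactly. Their poses are not given: they have to be found in the camera images.
- carrier: the loose upper burr carrier, about 0.45 kg: flat aluminium flange 150 (x) x 96 (y) x 14 mm (z = 0 to 14) with two chamfered 12 mm through holes at x = +55 and -55, y = 0; half a turn round fits too. Origin: centre of the flange's underside. Under it a round steel burr 56 mm across goes 10 mm down; on the bench the carrier lies level on it, origin 10 mm up. Square inlet on top
- inlet_rim (a point): centre of the upper rim of the carrier's bean inlet: black plastic open tube on the middle of the flange, 44 (carrier x) x 34 (carrier y) mm outside, 4 mm walls, 45 mm tall from the flange's top to this rim (rim 59 mm above the carrier's origin). Fragile: 20 to 30 N per finger is plenty; it cracks when all finger forces on the carrier add up to over 140 N
- head: the grinder's open lower head, bolted down: grey cast block 150 (x) x 96 (y) mm on a dark foot 190 x 130 mm, flat top face 90 mm above the bench. Origin: on the bench under its centre, x along the line of its two dowels. A central bore 69 mm wide, 25 mm deep takes the carrier's burr; in it is a sprung disc
- head_top (a point): centre of the head's flat top face (90 mm up), where the carrier's origin lies when flush; axes as the head's. Over 100 N between carrier and head counts as ramming
- dowel_tip_a (a point): tip of the steel dowel at the head's x = +55 mm, y = 0: upright, 10 mm in diameter, 24 mm above the top face, its last 8 mm tapering to 5 mm across
- dowel_tip_b (a point): tip of the like dowel at the head's x = -55 mm, y = 0
- spring_disc (a joint): how far the sprung disc in the bore is pressed down (m): 0 when free, its top then 2 mm below the head's top face, so the carrier's burr meets it with 8 mm still to close; about 0.008 with the carrier flush. Spring force about 7 N at first, 15 N when flush (the carrier's weight alone does not press it down)
- dust_cover: bystander: plain aluminium cover plate 120 x 84 x 12 mm with a small round black knob, no holes and no inlet; lies flat, origin under its centre
- screwdriver: bystander: screwdriver lying flat between the head and the carrier, along x; origin at its underside
- brush: bystander: cleaning brush lying on the bench
- cupping_bowl: bystander: white ceramic bowl, 96 mm across, 60 mm tall
- sample_tin: bystander: closed round tin, 72 mm across, 100 mm tall
- dosing_cup: bystander: steel cup, 60 mm across, 60 mm tall
- spoon: bystander: cupping spoon lying on the bench
Things that resemble listed ones, but are neither listed nor needed, are in the scene too. Of the things like the carrier, leave any that is purple; of the rest the larger one is meant. Leave any orange look-alike of the head alone.

How it is judged (in metres and radians):
On the way, in this order (a step that is already met when the one before it is completed fails the run):
1. the carrier is picked up by the fingers, clear of the bench (height (world z) of carrier above 0.06 m and contact force between the fingers and carrier above 2 N and contact force between carrier and head below 0.5 N), for 0.2 s.
2. its two holes are over the two dowels (horizontal distance between carrier and head_top below 0.004 m and angle between the x axis of carrier and the x axis of head, either way round below 0.06 rad and angle between carrier's own z axis and vertical below 0.06 rad and z of carrier in the frame of head_top below 0.014 m), for 0.1 s.
At the end, for the whole second after the job is handed in: The carrier sits on both dowels (centre within 3 mm, turned within 0.05 rad, level within 0.03 rad), its flange within 2 mm of the head's top face, at rest, pressed on the head with over 10 N, with the fingers still on it (over 5 N), through the last second (horizontal distance between carrier and head_top below 0.003 m and angle between the x axis of carrier and the x axis of head, either way round below 0.05 rad and angle between carrier's own z axis and vertical below 0.03 rad and z of carrier in the frame of head_top between -0.002 and 0.002 m and contact force between the fingers and carrier above 5 N and contact force between carrier and head above 10 N and linear speed of carrier below 0.02 m/s); the arm keeps its last pose, push and grip.
It fails at once if the thin inlet is squeezed: finger contact forces on the carrier add up to more than 140 N (contact force between the fingers and carrier above 140 N).
It fails at once if the carrier is rammed onto the head (more than 100 N) (contact force between carrier and head above 100 N).
It fails at once if the carrier is tipped over (angle between carrier's own z axis and vertical above 0.6 rad).
It fails at once if anything else on the bench is moved more than 3 cm (distance of any of dust_cover, screwdriver, brush, cupping_bowl, sample_tin, dosing_cup, spoon from where it was at the start of the episode above 0.03 m).
It also fails if it takes over 48 s, if anything falls off the work surface, if the arm or the gripper's body presses on something with over 40 N, if the wrist force passes 120 N, or if a joint passes its speed limit or range.

## Robot

A 6-joint arm with a two-finger parallel gripper is mounted at the origin on the work surface. World frame = base frame: x ahead of the robot, y to its left, z up, the work surface at z = 0. Lengths are in mm, angles in degrees, forces in N, time in s.
With the tool pointing down it reaches from about 350 to 850 mm from the base axis. Payload 8.1 kg.
Tool frame: the origin (TCP) lies at the very end of the fingers, on their centre line; the grasp point (between the pads) lies 19 mm behind it (r.grip_point_offset is the distance from the TCP to the grasp point, in mm); z points along the fingers, y is the line along which they close (so a half turn about z gives the same grasp; the last joint's range is limited). The gripper opens to 85 mm and grips with 20 to 120 N. Pads are 22 mm wide; open, the fingers measure 114 mm over their backs; the gripper's body (76 mm by 85 mm) begins 54 mm behind the grasp point. The pads swing forward as they close: fully open they stand 13 mm farther back than shut.
Start: joints at [-4.893, 7.471, 85.268, -0, 87.261, -4.893], TCP at [600.004, 0.022, 231.292] pointing down, gripper open.
Joint ranges: [-169.43, 169.43], [-51.17, 129.36], [1.28, 143.12], [-76.62, 256.62], [0, 156.53], [-152.29, 152.29]. Speed limits (degrees/s): [136.94, 136.94, 159.86, 180, 180, 180].

## Interface

Orientations are given as [roll, pitch, yaw] about the fixed x, y, z axes, in that order (R = Rz(yaw) Ry(pitch) Rx(roll)).
In Python, from bench import status, eyes, r gives the robot as it stands.
- The arm moves only by the shell command python3 -m handwheel 'ROWS' [FORCE]. ROWS is a JSON object whose one key "series" holds a list that holds one entry, the list of rows, each a list of 7 numbers: the shift along the tool's x, y, z in cm, then the turn, a rotation vector about the tool's x, y, z in rad, then the opening, from 0 (shut) to 1 (fully open). In form: {"series": [[[tx, ty, tz, rx, ry, rz, claw], ...]]}. A call has 1 to 12 rows; each row is the pose to reach, as a shift and turn from the pose commanded when the call began, along the tool's axes at that moment; what a row does not reach only later rows make up. A row lasts 1/8 s, in which the tool goes at most 62.5 mm and 10.7 degrees, less where a joint would pass 70% of its speed; a pose out of reach is approached as far as the arm can. A call with a gripper value outside its range is refused whole. The fingers move at their own pace and stop on an object; FORCE is the grip in N (left out, the last holds). Time passes only in rows, so rows that repeat a pose let the fingers close. It gives the time, the measured TCP pose, the force, the opening and the grip force at its end, in the units of the state.
- status.sense(): the state, without advancing time (a new reading comes with each control period).
- eyes.snapshot(name): name is "scene" or "side" or "wrist"; returns a dict with "img" (480x640x3 uint8, red, green, blue), "mtx" (3x3 intrinsics, pixels), "R" (3x3) and "t" (3): a world point X has camera coordinates R X + t. Camera axes: x right, y down, z forward; pixel columns grow to the right and rows downward; lengths in mm; the calibration is good to about 2 mm. A picture is of the moment at which its call begins. There is no depth.
- r.hand_in(): hands the job in; it is judged then, once.
The state is a dict: "time": time; "joint_pos": joint angles; "qd": joint speeds; "joint_efforts": joint torques, N m; "tool_pos": TCP position; "tcp_rot": TCP orientation; "ft_force": force on the tool from outside, world axes, zero at the start; "wrist_torque": the same for the moment, N m; "finger_gap": finger opening in mm; "grip_force": force on a finger pad.
Only numpy, scipy, OpenCV 4.12 (cv2) and the standard library are available. Lean on these libraries where they do the work, as an engineer would, in place of code of your own. Each camera call takes 0.05 s, during which the arm holds its last target. There are 200 camera calls.

## Working session

There is one attempt and no reset: what is moved stays moved. The work goes in short steps, Python scripts to look and compute and a shell command to move; the robot and the scene stay as the last step left them, time stands still between calls to the robot, and variables do not carry over. Pictures are saved under pics/ and viewed, at most 10 in all, crops included, and the job is handed in when it is done.

```bash
ls; mkdir -p pics
python3 - <<'E'
from bench import status, eyes, r
import cv2,numpy as np,pickle
d={}
for n in("scene","side","wrist"):
    s=eyes.snapshot(n);d[n]=s;cv2.imwrite(f"pics/{n}0.png",s["img"][:,:,::-1])
    print(n,s["mtx"].tolist(),np.round(s["R"],3).tolist(),np.round(s["t"],1).tolist())
pickle.dump(d,open("d0.pkl","wb"))
print(status.sense())
E
```

```text
pics
scene [[616.3766021026265, 0.0, 317.2812454076398], [0.0, 616.3766021026265, 238.97570968583966], [0.0, 0.0, 1.0]] [[0.333, 0.943, 0.015], [0.789, -0.27, -0.552], [-0.517, 0.196, -0.834]] [-196.7, -370.8, 1826.9]
side [[460.5823534277282, 0.0, 319.1663365635038], [0.0, 460.5823534277282, 237.65703093469514], [0.0, 0.0, 1.0]] [[-0.862, -0.506, 0.021], [-0.352, 0.57, -0.743], [0.364, -0.648, -0.669]] [473.7, 233.1, 1267.1]
wrist [[423.47009933717817, 0.0, 317.403693403438], [0.0, 423.47009933717817, 237.21081688188426], [0.0, 0.0, 1.0]] [[1.0, 0.001, -0.002], [0.002, -0.949, 0.315], [-0.001, -0.315, -0.949]] [-598.5, -42.4, 379.3]
{'time': 0.15, 'joint_pos': array([-4.89137957e+00,  7.50602898e+00,  8.53176026e+01, -3.18376800e-04,
        8.72622365e+01, -4.89389143e+00]), 'qd': array([ 0.05252376, -0.18363218, -0.27274665, -0.07856111,  0.1127455 ,
        0.08129287]), 'joint_efforts': array([ 1.01583330e-03, -5.70061326e+01, -5.01160097e+01, -1.39109225e-04,
        9.69119486e-03, -7.10949371e-05]), 'tool_pos': array([5.99552588e+02, 7.61918918e-02, 2.30450988e+02]), 'tcp_rot': array([-1.79914418e+02, -7.00862957e-03,  9.00025221e+01]), 'ft_force': array([-0.47266826,  0.01375168, -0.09671847]), 'wrist_torque': array([-0.04200836,  0.00258641,  0.02616015]), 'grip_force': 0.0, 'finger_gap': 85.70285588838956}
```

View pics/scene0.png

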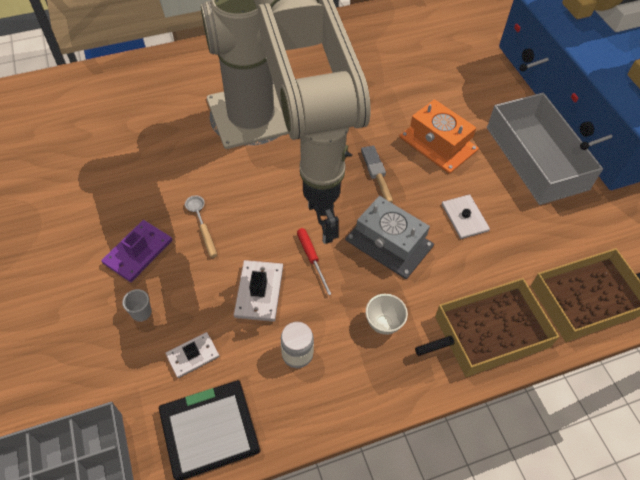

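View pics/side0.png

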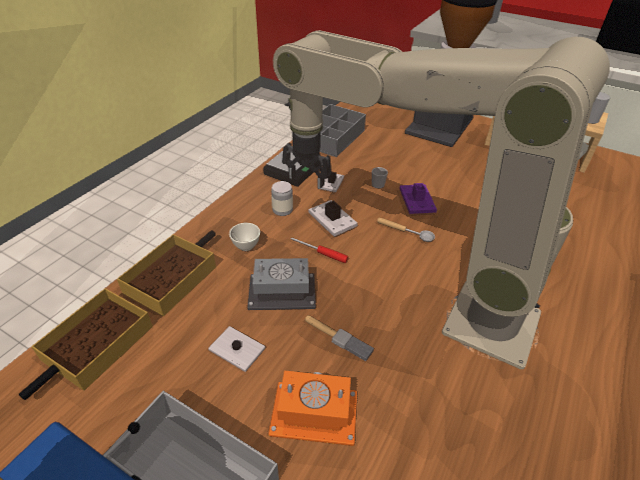

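The scene view shows the things that could be taken for the carrier:
- large silver plate with a black inlet at (260,290)
- small silver one at (192,355)
- purple one at (138,250)
- dust cover with a knob at (466,215)

By the description I choose (260,290). The head is the grey block at (392,228); the orange one at (443,128) is the look-alike. In the side view the carrier is at (333,215) and the head at (281,275).

```bash
cat > h.py <<'E'
import cv2,numpy as np,pickle
def ray(s,px):
    R,t=np.array(s["R"]),np.array(s["t"]); d=np.linalg.inv(s["mtx"])@np.array([px[0],px[1],1.]); return -R.T@t,R.T@d
def plane(s,px,z):
    c,d=ray(s,px); return c+d*(z-c[2])/d[2]
def tri(obs):
    A=np.zeros((3,3));b=np.zeros(3);L=[ray(s,p) for s,p in obs]
    for c,d in L:
        d=d/np.linalg.norm(d);P=np.eye(3)-np.outer(d,d);A+=P;b+=P@c
    X=np.linalg.solve(A,b)
    return X,[round(float(np.linalg.norm(np.cross(X-c,d/np.linalg.norm(d)))),1) for c,d in L]
def proj(s,X):
    p=s["mtx"]@(np.array(s["R"])@np.array(X,float)+s["t"]);return p[:2]/p[2]
E
python3 - <<'E'
from h import *
d=pickle.load(open("d0.pkl","rb"));S,Q=d["scene"],d["side"]
# black inlet blobs near guesses
def blob(s,p,r,f):
    x,y=p;w=s["img"][y-r:y+r,x-r:x+r].astype(int);m=f(w).astype(np.uint8)
    n,l,st,c=cv2.connectedComponentsWithStats(m);i=1+np.argmax(st[1:,4]);return st[i].tolist(),(c[i]+[x-r,y-r])
dark=lambda w:w.max(2)<60
a=blob(S,(260,285),28,dark);b=blob(Q,(333,212),18,dark);print(a,b)
print("inlet mid",tri([(S,a[1]),(Q,b[1])]))
grey=lambda w:(w.max(2)-w.min(2)<25)&(w.min(2)>90)
for nm,ps,pq,z in(("carrier",(260,290),(333,215),24),):
    a=blob(S,ps,40,lambda w:(w.max(2)-w.min(2)<45)&(w.min(2)>120));print(a,plane(S,a[1],24))
for z in (90,):print("head",plane(S,(393,224),z),plane(Q,(281,271),z),tri([(S,(393,224)),(Q,(281,271))]))
o=np.vstack([cv2.resize(S["img"][160:340,220:450],None,fx=2.5,fy=2.5)[:, :575],])
cv2.imwrite("pics/c1.png",o[:,:,::-1])
E
```

```text
([18, 15, 16, 25, 348], array([257.69252874, 283.85057471])) ([10, 7, 16, 20, 230], array([332.44347826, 210.27826087]))
inlet mid (array([ 585.89113291, -148.50497333,   46.02202435]), [0.1, 0.1])
([15, 11, 48, 58, 1751], array([259.21073672, 290.36436322])) [ 591.92375885 -147.88142786   24.        ]
head [557.30836157 206.39153319  90.        ] [550.55707408 209.67719031  90.        ] (array([553.7417127 , 207.29794667,  85.67853684]), [1.2, 1.2])
```

View pics/c1.png

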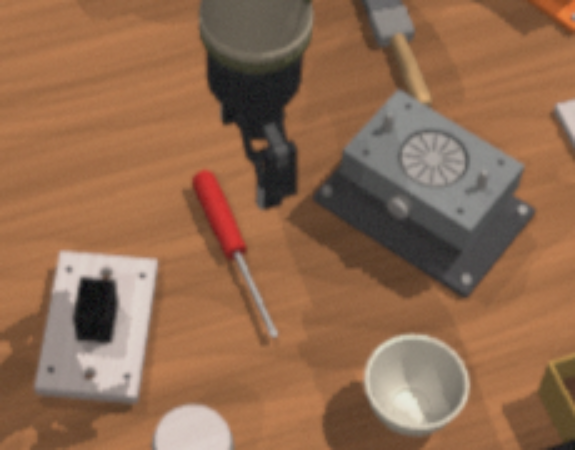

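The crop shows the chosen carrier, silver with a black square inlet at about crop (97,305) and two holes at (106,272) and (90,373). The grey head has two dowels at (385,127) and (482,182). Triangulated heights fit the text: inlet middle 46 mm, head top about 88 mm.

```bash
python3 -m handwheel '{"series":[[[-4,0,-2,0,0,0,1],[-8,-0.5,-4,0,0,0,1],[-11,-1,-6,0,0,0,1],[-11,-1,-6,0,0,0,1],[-11,-1,-6,0,0,0,1]]]}'
python3 -c "
from bench import eyes;import pickle;pickle.dump(eyes.snapshot('wrist'),open('w1.pkl','wb'))"
python3 -m handwheel '{"series":[[[-4,0,0,0,0,0,1],[-7,0,0,0,0,0,1],[-7,0,0,0,0,0,1],[-7,0,0,0,0,0,1]]]}'
python3 -c "
from bench import eyes;import pickle,cv2,numpy as np;s=eyes.snapshot('wrist');pickle.dump(s,open('w2.pkl','wb'))
a=pickle.load(open('w1.pkl','rb'))['img']
cv2.imwrite('pics/w12.png',np.hstack([a[:, 120:520],s['img'][:,120:520]])[:,:,::-1])"
```

```text
time: 0.78
tool_pos: [589.8, -109.5, 290.5]
tcp_rot: [-179.9, -0.0, 90.0]
ft_force: [0.4, 0.5, -0.6]
finger_gap: 85.6
grip_force: 0.0
time: 1.32
tool_pos: [589.9, -178.7, 290.4]
tcp_rot: [-179.9, -0.1, 90.1]
ft_force: [-0.8, 0.8, -0.2]
finger_gap: 85.5
grip_force: 0.0
```

View pics/w12.png

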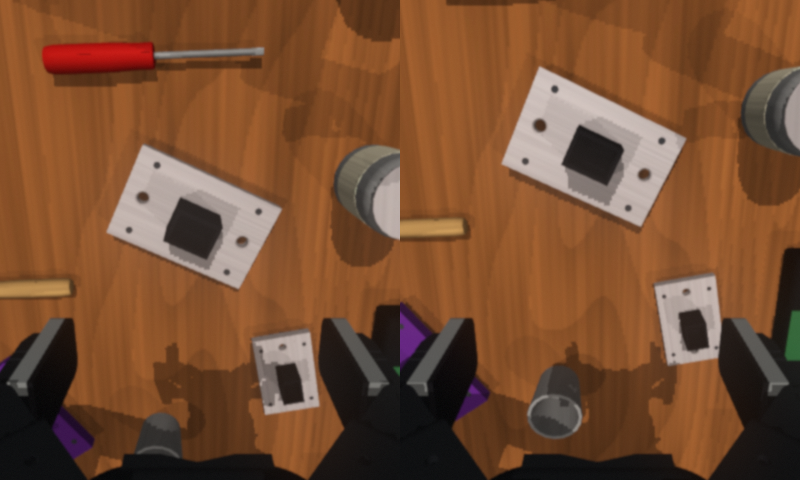

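Carrier holes in the wrist frames: w1 (262,197) and (362,241); w2 (260,125) and (365,174). I will refine these and triangulate.

```bash
cat > car.py <<'E'
from h import *
def refine(s,p,r=9):
    x,y=p;g=cv2.cvtColor(s["img"],cv2.COLOR_RGB2GRAY)[y-r:y+r+1,x-r:x+r+1].astype(float)
    w=np.clip(np.median(g)-25-g,0,None); n,l,st,c=cv2.connectedComponentsWithStats((w>0).astype(np.uint8));i=1+np.argmax(st[1:,4]);w*=l==i
    Y,X=np.mgrid[y-r:y+r+1,x-r:x+r+1];return np.array([(w*X).sum(),(w*Y).sum()])/w.sum()
E
python3 - <<'E'
from car import *
a,b=[pickle.load(open(f"w{i}.pkl","rb")) for i in(1,2)]
H=[tri([(a,refine(a,p)),(b,refine(b,q))]) for p,q in(((262,197),(260,125)),((362,241),(365,174)))]
for h in H:print("hole",h)
v=H[1][0]-H[0][0];print("len",np.linalg.norm(v),"mid",(H[0][0]+H[1][0])/2,"yaw",np.degrees(np.arctan2(v[1],v[0])))
for s,c in((a,(310,217)),(b,(312,148))):
    m=((s["img"].min(2)>120)*255).astype(np.uint8);m=cv2.morphologyEx(m,cv2.MORPH_CLOSE,np.ones((9,9)))
    cs,_=cv2.findContours(m,cv2.RETR_EXTERNAL,cv2.CHAIN_APPROX_NONE)
    k=max((k for k in cs if cv2.pointPolygonTest(cv2.convexHull(k),c,False)>0),key=cv2.contourArea)
    P=np.array([plane(s,p,24)[:2] for p in cv2.convexHull(k)[:,0]],np.float32);print(cv2.minAreaRect(P))
out=[]
for s,(x,y) in((a,(313,228)),(b,(313,155))):
    w=s["img"][y-40:y+40,x-40:x+40].astype(float);out.append(cv2.resize(np.clip(w*4,0,255).astype(np.uint8),(400,400),interpolation=cv2.INTER_CUBIC))
cv2.imwrite("pics/rim.png",np.hstack(out)[:,:,::-1])
E
```

```text
hole (array([ 534.24260938, -124.09609591,   20.04303622]), [0.0, 0.0])
hole (array([ 634.27771775, -170.09757556,   20.44809792]), [0.1, 0.1])
len 110.10596310374703 mid [ 584.26016356 -147.09683574   20.24556707] yaw -24.695494834903776
((584.56591796875, -147.0147705078125), (96.26517486572266, 150.00889587402344), 65.22688293457031)
((584.3563232421875, -147.3732452392578), (96.0574951171875, 150.01089477539062), 65.3039321899414)
```

View pics/rim.png

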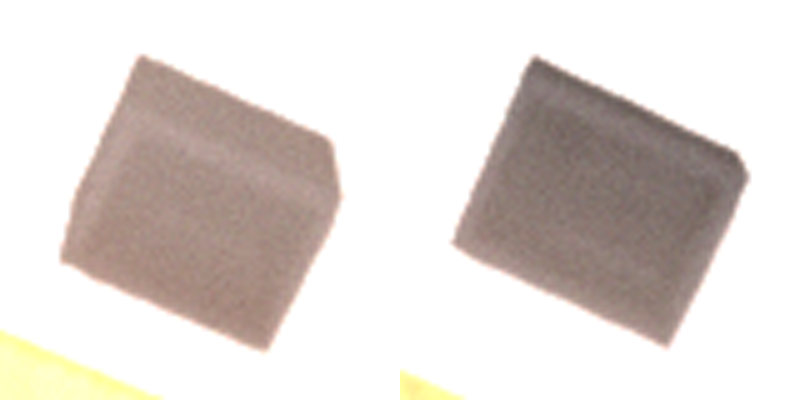

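The brightened crop shows the inlet's upper rim clearly, with rim corners matched in both frames. The carrier centre is (584.4,-147.2) and its yaw -24.7°. The hole spacing of 110.1 mm and the 150x96 outline both match. Next I will check the rim height and look at the head from two wrist positions.

```bash
python3 - <<'E'
from car import *
a,b=[pickle.load(open(f"w{i}.pkl","rb")) for i in(1,2)]
C=[tri([(a,p),(b,q)]) for p,q in(((326,258),(326.6,184.4)),((285.6,240.4),(283.6,163.6)),((341.2,227),(342.4,150.6)))]
for c in C:print(c)
c,p,q=[x[0] for x in C];print(np.linalg.norm(p-c),np.linalg.norm(q-c),"centre",(p+q)/2)
E
python3 -m handwheel '{"series":[[[5,-0.5,0,0,0,0,1],[10,-1,0,0,0,0,1],[15,-1.5,0,0,0,0,1],[20,-2,0,0,0,0,1],[25,-2.5,0,0,0,0,1],[30,-3,0,0,0,0,1],[35.5,-3.5,0,0,0,0,1],[35.5,-3.5,0,0,0,0,1],[35.5,-3.5,0,0,0,0,1]]]}'
python3 -c "
from bench import eyes;import pickle;pickle.dump(eyes.snapshot('wrist'),open('w3.pkl','wb'))"
python3 -m handwheel '{"series":[[[4,0,0,0,0,0,1],[7,0,0,0,0,0,1],[7,0,0,0,0,0,1],[7,0,0,0,0,0,1]]]}'
python3 -c "
from bench import eyes;import pickle,cv2,numpy as np;s=eyes.snapshot('wrist');pickle.dump(s,open('w4.pkl','wb'))
a=pickle.load(open('w3.pkl','rb'))['img']
cv2.imwrite('pics/w34.png',np.hstack([a[:, 120:520],s['img'][:,120:520]])[:,:,::-1])"
```

```text
(array([ 597.02632864, -171.51663876,   65.81380457]), [0.0, 0.0])
(array([ 560.24159843, -152.77699236,   70.37841104]), [0.0, 0.0])
(array([ 610.66557052, -142.819267  ,   61.34723646]), [0.1, 0.1])
41.5346404355727 32.08610751618116 centre [ 585.45358448 -147.79812968   65.86282375]
time: 2.5
tool_pos: [554.5, 175.8, 291.2]
tcp_rot: [-180.0, 0.0, 90.1]
ft_force: [-0.9, -1.0, -0.2]
finger_gap: 85.5
grip_force: 0.0
time: 3.05
tool_pos: [555.3, 243.7, 291.2]
tcp_rot: [-180.0, 0.0, 89.9]
ft_force: [0.3, 0.7, -0.1]
finger_gap: 85.4
grip_force: 0.0
```

View pics/w34.png

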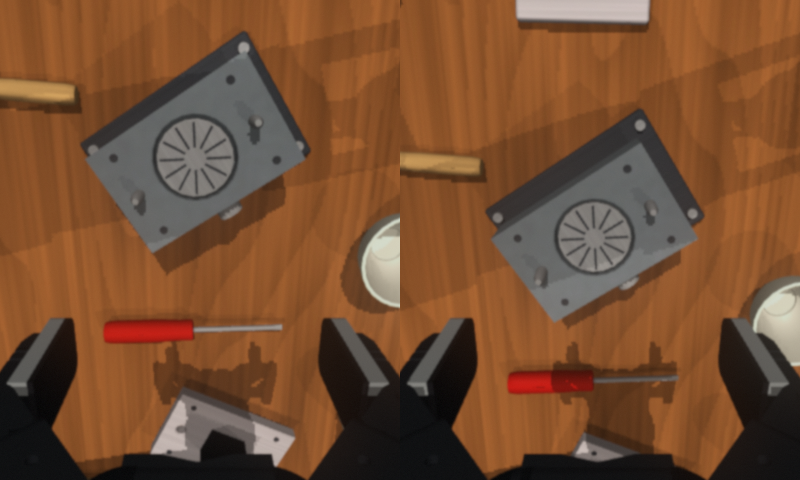

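The head is in both frames: w3 has the disc at about (315,157), dowel a near (377,122) and dowel b near (257,202); w4 has the disc at (315,236), a near (371,210) and b near (262,278). I will zoom in on the dowels and fit the disc and the top face.

Run:
```python
from car import *
a,b=[pickle.load(open(f"w{i}.pkl","rb")) for i in(3,4)]
out=[]
for s,ps in((a,((377,122),(257,202))),(b,((371,210),(262,278)))):
    for x,y in ps: out.append(cv2.resize(s["img"][y-15:y+15,x-15:x+15],(300,300),interpolation=cv2.INTER_CUBIC))
cv2.imwrite("pics/dow.png",np.vstack([np.hstack(out[:2]),np.hstack(out[2:])])[:,:,::-1])
for s,c in((a,(315,157)),(b,(315,236))):
    im=s["img"].astype(int);print(im[c[1]-30:c[1]+31:15,c[0]-50].tolist())
    v=im.max(2);m=((im[:,:,2]>=im[:,:,0]-2)&(v>75)&(v<150)).astype(np.uint8)
    m=cv2.morphologyEx(m,cv2.MORPH_OPEN,np.ones((5,5)))
    m=cv2.morphologyEx(m,cv2.MORPH_CLOSE,np.ones((3,3)))
    cs,_=cv2.findContours(m,cv2.RETR_EXTERNAL,cv2.CHAIN_APPROX_NONE)
    k=max((k for k in cs if cv2.pointPolygonTest(cv2.convexHull(k),c,False)>0),key=cv2.contourArea)
    P=np.array([plane(s,p,90)[:2] for p in cv2.convexHull(k)[:,0]],np.float32);print("top",cv2.minAreaRect(P))
    q=cv2.boxPoints(cv2.minAreaRect(k));print(q.round(1).tolist())
    # bore edge: dark ring
    g=v.copy();dk=np.zeros_like(m);cv2.circle(dk,c,50,1,-1);dk=(dk&(v<75)).astype(np.uint8)
    pts=np.argwhere(dk)[:,::-1];h=cv2.convexHull(pts[np.hypot(*(pts-np.array(c)).T)<46].astype(np.int32))
    e=cv2.fitEllipse(h.astype(np.float32));P=np.array([plane(s,p[0],90)[:2] for p in h],np.float32);print("bore",e,cv2.fitEllipse(P))
```

```text
[[98, 101, 101], [102, 104, 104], [101, 102, 103], [102, 103, 103], [102, 103, 101]]
top ((552.3502197265625, 208.90737915039062), (148.46575927734375, 96.0302505493164), 32.94549560546875)
[[205.1999969482422, 155.1999969482422], [364.3999938964844, 49.099998474121094], [432.79998779296875, 151.8000030517578], [273.6000061035156, 257.8999938964844]]
bore ((314.8419494628906, 156.40420532226562), (85.25406646728516, 85.70780944824219), 104.09341430664062) ((551.6746826171875, 208.98394775390625), (67.91046905517578, 68.8094711303711), 88.70885467529297)
[[99, 101, 100], [103, 104, 102], [103, 104, 103], [103, 104, 103], [100, 99, 98]]
top ((552.6463012695312, 209.63795471191406), (146.99212646484375, 95.89530181884766), 32.716522216796875)
[[215.8000030517578, 234.10000610351562], [359.8999938964844, 141.60000610351562], [419.1000061035156, 233.8000030517578], [275.1000061035156, 326.29998779296875]]
bore ((313.9341735839844, 236.1915283203125), (74.3579330444336, 80.06361389160156), 89.43172454833984) ((551.65576171875, 209.45779418945312), (66.84620666503906, 68.35335540771484), 95.47727966308594)
```

View pics/dow.png

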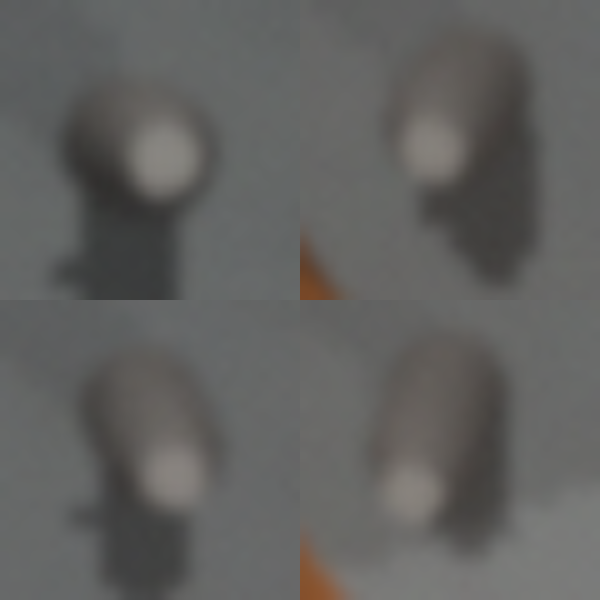

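The zoom shows the four bright tip discs, which I can triangulate directly.

Run:
```python
from car import *
a,b=[pickle.load(open(f"w{i}.pkl","rb")) for i in(3,4)]
o={'a':((378.05,122.35),(372.85,212.25)),'b':((254.85,201.55),(257.75,281.85))}
T={k:tri([(a,p),(b,q)]) for k,(p,q) in o.items()};print(T)
for s,i in((a,0),(b,1)):
    A=plane(s,o['a'][i],114);B=plane(s,o['b'][i],114);v=A-B;print("mid",(A+B)/2,"len",np.linalg.norm(v),"yaw",np.degrees(np.arctan2(v[1],v[0])))
```

```text
{'a': (array([597.82068234, 237.9832346 , 113.89558022]), [0.0, 0.0]), 'b': (array([505.36428913, 178.2869006 , 112.90621852]), [0.0, 0.0])}
mid [551.66733123 208.27053592 114.        ] len 109.76676642935995 yaw 32.78476654039994
mid [551.67034553 208.39789104 114.        ] len 109.6415733424023 yaw 32.696449039735896
```

Head centre is (551.7,208.4), yaw 32.7°, tips at 113–114 mm with 109.7 mm spacing, all as specified. The grasp will close along carrier x, so the tool turns +0.430 rad about its z. First I hover above the carrier.

```bash
python3 -m handwheel '{"series":[[[-5,0.4,0,0,0,0.1,1],[-11,0.8,0,0,0,0.2,1],[-17,1.2,0,0,0,0.3,1],[-23,1.8,0,0,0,0.43,1],[-29,2.2,0,0,0,0.43,1],[-34,2.6,0,0,0,0.43,1],[-39.2,2.96,2,0,0,0.43,1],[-39.2,2.96,8,0,0,0.43,1],[-39.2,2.96,14,0,0,0.43,1],[-39.2,2.96,17,0,0,0.43,1],[-39.2,2.96,17,0,0,0.43,1],[-39.2,2.96,17,0,0,0.43,1]]]}' 30
python3 -c "
from bench import status
s=status.sense();print(s['tool_pos'],s['tcp_rot'],s['joint_pos'])"
```

```text
time: 4.6
tool_pos: [585.5, -148.0, 123.4]
tcp_rot: [179.8, -0.0, 65.3]
ft_force: [0.8, 0.9, 0.3]
finger_gap: 85.3
grip_force: 0.0
[ 585.46147761 -148.03477409  123.44201073] [ 1.79847175e+02 -8.99914828e-03  6.53103444e+01] [-1.90498378e+01  1.21366976e+01  9.15409362e+01 -6.24422214e-03
  7.61693972e+01  5.64131445e+00]
```

```bash
python3 -m handwheel '{"series":[[[0,0,2,0,0,0,1],[0,0,4,0,0,0,1],[0,0,6,0,0,0,1],[0,0,7.5,0,0,0,1],[0,0,8.6,0,0,0,1],[0,0,8.6,0,0,0,1],[0,0,8.6,0,0,0,0.8],[0,0,8.6,0,0,0,0.65],[0,0,8.6,0,0,0,0.55],[0,0,8.6,0,0,0,0.5],[0,0,8.6,0,0,0,0.45],[0,0,8.6,0,0,0,0.4]]]}' 25
python3 -m handwheel '{"series":[[[0,0,0,0,0,0,0.3],[0,0,0,0,0,0,0.2],[0,0,0,0,0,0,0.1],[0,0,0,0,0,0,0.0],[0,0,0,0,0,0,0]]]}' 25
```

```text
time: 6.1
tool_pos: [584.9, -147.1, 36.0]
tcp_rot: [180.0, -0.0, 65.4]
ft_force: [-2.6, 0.3, 5.0]
finger_gap: 44.0
grip_force: 26.3
time: 6.72
tool_pos: [584.9, -147.1, 36.0]
tcp_rot: [180.0, -0.0, 65.4]
ft_force: [-1.2, 0.3, 5.4]
finger_gap: 43.3
grip_force: 26.4
```

```bash
python3 -m handwheel '{"series":[[[0,0,-0.5,0,0,0,0],[0,0,-1.5,0,0,0,0],[0,0,-3,0,0,0,0],[0,0,-5,0,0,0,0],[0,0,-7,0,0,0,0],[0,0,-9,0,0,0,0],[0,0,-11,0,0,0,0],[0,0,-13,0,0,0,0],[0,0,-14,0,0,0,0],[0,0,-14,0,0,0,0],[0,0,-14,0,0,0,0]]]}'
python3 -c "
from bench import eyes,status;import pickle,cv2
s=eyes.snapshot('wrist');pickle.dump((s,status.sense()),open('w5.pkl','wb'));cv2.imwrite('pics/w5.png',s['img'][:,:,::-1])"
```

```text
time: 8.1
tool_pos: [584.0, -146.8, 174.2]
tcp_rot: [-179.9, 0.0, 65.4]
ft_force: [0.4, -0.3, -5.3]
finger_gap: 43.6
grip_force: 26.8
```

View pics/w5.png

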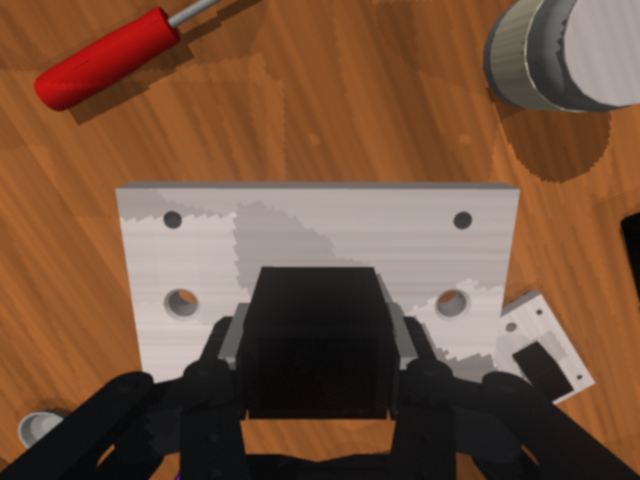

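The carrier is held with both holes visible at (181,303) and (452,303), and its front edge is level in the image at row 184. I will work out its pose relative to the TCP.

```bash
cat > held.py <<'E'
from car import *
def held(s,st,p=(181,303),q=(452,303),ztop=None):
    z=ztop or st["tool_pos"][2]-36+24
    def hole(p):
        x,y=p;g=cv2.GaussianBlur(cv2.cvtColor(s["img"],cv2.COLOR_RGB2GRAY),(3,3),0)[y-24:y+25,x-24:x+25]
        m=(g<135).astype(np.uint8);n,l,stt,c=cv2.connectedComponentsWithStats(m);i=l[24,24] or 1+np.argmax(stt[1:,4])
        k=cv2.findContours((l==i).astype(np.uint8),cv2.RETR_EXTERNAL,cv2.CHAIN_APPROX_NONE)[0][0]
        e=cv2.fitEllipse(cv2.convexHull(k).astype(np.float32));print("ell",np.round(e[0]+np.array([x-24,y-24]),1),np.round(e[1],1));return e[0]+np.array([x-24,y-24])
    A,B=[plane(s,hole(t),z) for t in(p,q)]
    m=(A+B)/2;v=B-A;y=np.degrees(np.arctan2(v[1],v[0]))
    d=(m-st["tool_pos"])[:2];w=np.radians(st["tcp_rot"][2]);print("len",np.linalg.norm(v),"mid",m,"carrier yaw",y,"tcp",st["tool_pos"],st["tcp_rot"],"off in tool x,y",d@[np.cos(w),np.sin(w)],d@[np.sin(w),-np.cos(w)])
    return m,y
E
python3 - <<'E'
from held import *
s,st=pickle.load(open("w5.pkl","rb"));held(s,st)
C=-np.array(s["R"]).T@s["t"];print(C)
# level check: front top edge corners
for p in((118,188),(519,188)):print(plane(s,p,162))
E
```

```text
ell [181.  302.3] [25.5 32.6]
ell [451.  302.4] [25.9 30.9]
len 109.10591902302377 mid [ 583.70960978 -145.69658616  161.97744903] carrier yaw -24.548126619171455 tcp [ 583.90072426 -146.73709916  173.97744903] [-1.79878832e+02  1.00291452e-02  6.53624460e+01] off in tool x,y 0.8661167194873743 -0.6074815795223755
[617.35866077 -74.18734192 316.03376462]
[536.77374803 -72.68567257 162.        ]
[ 671.39287285 -134.18347868  162.        ]
```

The hold is level and centred: offset 0.9 mm along tool x, spacing 109 mm. Now I turn to the head's yaw and stop 85 mm short of it, so the wrist camera sees the carrier and the dowels in one picture and the calibration bias cancels.

```bash
python3 -m handwheel '{"series":[[[1.5,-0.6,0,0,0,-0.05,0],[4.5,-1.8,0,0,0,-0.15,0],[8,-3.2,0,0,0,-0.3,0],[11.5,-4.6,0,0,0,-0.45,0],[15,-6,0,0,0,-0.6,0],[18.5,-7.5,0,0,0,-0.75,0],[22,-8.9,0,0,0,-0.88,0],[24.5,-9.9,0,0,0,-0.97,0],[26.35,-10.65,0,0,0,-1.001,0],[26.35,-10.65,0,0,0,-1.001,0],[26.35,-10.65,0,0,0,-1.001,0],[26.35,-10.65,0,0,0,-1.001,0]]]}'
python3 -c "
from bench import eyes,status;import pickle,cv2
s=eyes.snapshot('wrist');pickle.dump((s,status.sense()),open('w6.pkl','wb'));cv2.imwrite('pics/w6.png',s['img'][:,:,::-1])"
```

```text
time: 9.65
tool_pos: [597.7, 136.0, 175.2]
tcp_rot: [-180.0, 0.0, 122.6]
ft_force: [-0.7, -0.1, -5.2]
finger_gap: 43.5
grip_force: 26.9
```

View pics/w6.png

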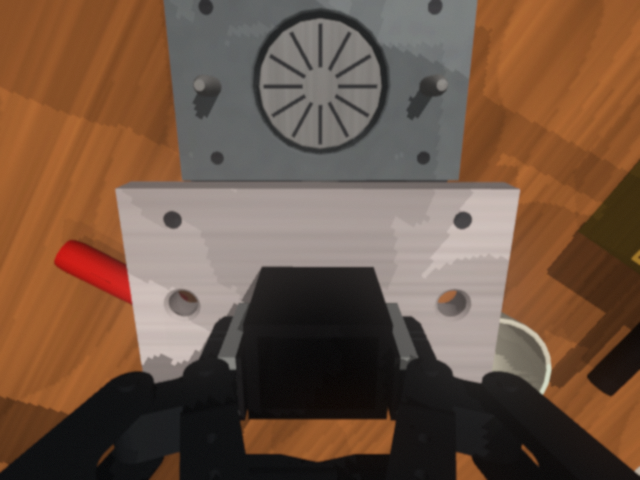

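The picture shows the dowel tips at (200,86) and (441,86), the bore at (320,82), and the held holes at (183,303) and (453,303). I will compute the remaining shift from this one picture.

Run:
```python
from held import *
s,st=pickle.load(open("w6.pkl","rb"));m,y=held(s,st,(183,303),(453,303))
g=cv2.cvtColor(s["img"],cv2.COLOR_RGB2GRAY).astype(float);T=[]
for x,yy in((200,86),(441,86)):
    w=g[yy-8:yy+9,x-8:x+9];print(w[::2,::2].astype(int).tolist() if x==200 else "");mm=(w>np.percentile(w,99)-18).astype(np.uint8)
    n,l,a,c=cv2.connectedComponentsWithStats(mm);i=1+np.argmax(a[1:,4]);print("tip",c[i]+[x-8,yy-8],a[i]);T.append(plane(s,c[i]+[x-8,yy-8],114))
h=(T[0]+T[1])/2;v=T[1]-T[0];hy=np.degrees(np.arctan2(v[1],v[0]));print("head",h,np.linalg.norm(v),hy)
v_=g<70;k=np.argwhere(v_[0:165,245:395])[:,::-1]+[245,0];e=cv2.convexHull(k.astype(np.int32));P=np.array([plane(s,p[0],90)[:2] for p in e],np.float32);print("bore",cv2.fitEllipse(P))
d=(h-m)[:2];w=np.radians(st["tcp_rot"][2]);print("shift tool x,y mm",d@[np.cos(w),np.sin(w)],d@[np.sin(w),-np.cos(w)],"turn world deg",hy-y)
```

```text
ell [183.3 302.2] [25.9 31.9]
ell [453.5 302.6] [26.9 33.7]
len 108.96460042707714 mid [596.21553966 137.12115663 163.26175754] carrier yaw 32.61624419552455 tcp [597.7158366  136.04327181 175.26175754] [-1.79989661e+02  5.65980204e-03  1.22629341e+02] off in tool x,y 1.7167324550814276 -0.6823168496537149
[[100, 95, 93, 103, 108, 105, 103, 101, 96], [99, 94, 112, 123, 123, 114, 102, 98, 94], [100, 108, 124, 128, 127, 124, 104, 93, 89], [98, 116, 127, 126, 127, 127, 107, 82, 81], [96, 111, 126, 127, 128, 125, 104, 72, 70], [98, 93, 118, 125, 125, 118, 82, 61, 61], [98, 89, 85, 100, 103, 82, 56, 55, 55], [100, 97, 75, 53, 53, 49, 49, 49, 51], [100, 99, 80, 54, 50, 49, 49, 48, 48]]
tip [198.8         84.07777778] [ 2  1 10 11 90]

tip [441.8630137   83.49315068] [ 5  1  9 10 73]
head [551.44070087 208.48793174 114.        ] 109.61345649244195 32.82250298261528
bore ((551.4609985351562, 208.77767944335938), (68.14057159423828, 68.7419662475586), 101.60489654541016)
shift tool x,y mm 84.24610109303526 0.7728061086642484 turn world deg 0.2062587870907322
```

```bash
python3 -m handwheel '{"series":[[[1.5,0,0,0,0,0,0],[3.5,0,0,0,0,-0.004,0],[5.5,0.08,0,0,0,-0.004,0],[7.5,0.08,0,0,0,-0.004,0],[8.46,0.08,0,0,0,-0.004,0],[8.46,0.08,0,0,0,-0.004,0],[8.46,0.08,1,0,0,-0.004,0],[8.46,0.08,2,0,0,-0.004,0],[8.46,0.08,3,0,0,-0.004,0],[8.46,0.08,3,0,0,-0.004,0],[8.46,0.08,3,0,0,-0.004,0]]]}'
python3 -c "
from bench import eyes,status;import pickle,cv2,numpy as np
s=eyes.snapshot('wrist');st=status.sense();print(st['tool_pos'],st['ft_force']);pickle.dump((s,st),open('w7.pkl','wb'))
w=s['img'];cv2.imwrite('pics/w7.png',np.hstack([cv2.resize(w[273:333,x-30:x+30],(400,400),interpolation=cv2.INTER_CUBIC) for x in(183,453)])[:,:,::-1])"
```

```text
time: 11.08
tool_pos: [552.7, 208.4, 145.3]
tcp_rot: [180.0, -0.0, 122.9]
ft_force: [-0.1, -0.1, -5.0]
finger_gap: 43.9
grip_force: 26.8
[552.92551754 208.53883999 145.69275431] [ 0.60844318 -0.38456579 -5.35992346]
```

View pics/w7.png

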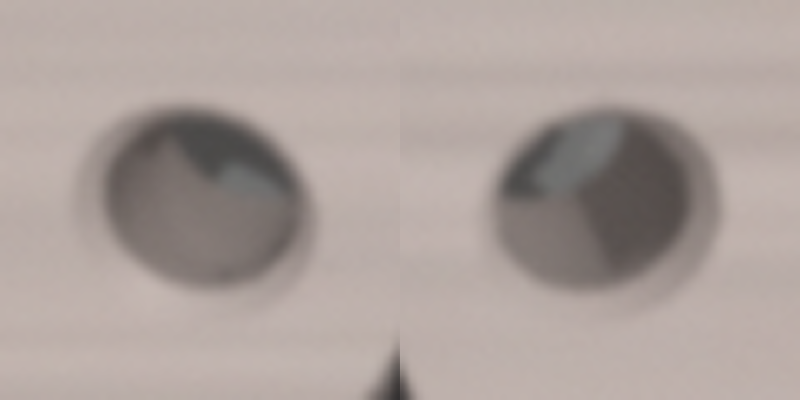

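The holes are just above the dowels, showing head surface through them and no contact. Wrist force is still only the weight, -5.3 N. Descending slowly, checking force.

```bash
python3 -m handwheel '{"series":[[[0,0,0.2,0,0,0,0],[0,0,0.4,0,0,0,0],[0,0,0.6,0,0,0,0],[0,0,0.8,0,0,0,0],[0,0,0.9,0,0,0,0],[0,0,0.9,0,0,0,0]]]}'
python3 -m handwheel '{"series":[[[0,0,0.2,0,0,0,0],[0,0,0.4,0,0,0,0],[0,0,0.6,0,0,0,0],[0,0,0.6,0,0,0,0]]]}'
```

```text
time: 11.88
tool_pos: [552.5, 208.5, 136.1]
tcp_rot: [-180.0, -0.0, 122.9]
ft_force: [-0.2, -0.6, -4.9]
finger_gap: 43.3
grip_force: 26.9
time: 12.38
tool_pos: [552.4, 208.5, 130.0]
tcp_rot: [-180.0, -0.0, 122.9]
ft_force: [-0.1, 0.4, -5.4]
finger_gap: 43.9
grip_force: 26.9
```

```bash
python3 -m handwheel '{"series":[[[0,0,0.2,0,0,0,0],[0,0,0.4,0,0,0,0],[0,0,0.5,0,0,0,0],[0,0,0.5,0,0,0,0]]]}' 30
python3 -m handwheel '{"series":[[[0,0,0.1,0,0,0,0],[0,0,0.2,0,0,0,0],[0,0,0.3,0,0,0,0],[0,0,0.4,0,0,0,0],[0,0,0.4,0,0,0,0]]]}'
```

```text
time: 12.88
tool_pos: [552.5, 208.5, 125.1]
tcp_rot: [-180.0, -0.0, 122.9]
ft_force: [-0.3, -0.6, -4.2]
finger_gap: 43.6
grip_force: 32.6
time: 13.5
tool_pos: [552.7, 208.6, 121.7]
tcp_rot: [180.0, 0.0, 122.9]
ft_force: [-4.5, -2.2, 3.5]
finger_gap: 43.6
grip_force: 33.6
```

```bash
python3 -m handwheel '{"series":[[[0,0,0.1,0,0,0,0],[0,0,0.2,0,0,0,0],[0,0,0.3,0,0,0,0],[0,0,0.3,0,0,0,0]]]}'
python3 -m handwheel '{"series":[[[0,0,0.05,0,0,0,0],[0,0,0.1,0,0,0,0],[0,0,0.15,0,0,0,0],[0,0,0.15,0,0,0,0]]]}'
```

```text
time: 14.0
tool_pos: [552.8, 208.6, 118.7]
tcp_rot: [180.0, 0.0, 122.9]
ft_force: [-5.1, -1.4, 6.0]
finger_gap: 43.7
grip_force: 34.1
time: 14.5
tool_pos: [552.8, 208.6, 117.5]
tcp_rot: [180.0, 0.0, 122.9]
ft_force: [-5.2, -2.2, 7.7]
finger_gap: 43.5
grip_force: 34.1
```

```bash
python3 -m handwheel '{"series":[[[0,0,0.05,0,0,0,0],[0,0,0.1,0,0,0,0],[0,0,0.1,0,0,0,0]]]}'
python3 -m handwheel '{"series":[[[0,0,0.05,0,0,0,0],[0,0,0.1,0,0,0,0],[0,0,0.1,0,0,0,0]]]}'
```

```text
time: 14.88
tool_pos: [552.8, 208.6, 116.6]
tcp_rot: [180.0, 0.0, 122.9]
ft_force: [-5.9, -2.0, 9.5]
finger_gap: 44.1
grip_force: 34.2
time: 15.25
tool_pos: [552.8, 208.6, 116.1]
tcp_rot: [180.0, 0.0, 123.0]
ft_force: [-7.1, -2.4, 12.5]
finger_gap: 43.5
grip_force: 34.7
```

```bash
python3 -m handwheel '{"series":[[[0,0,0.05,0,0,0,0],[0,0,0.1,0,0,0,0],[0,0,0.1,0,0,0,0]]]}' 35
python3 -m handwheel '{"series":[[[0,0,0.05,0,0,0,0],[0,0,0.1,0,0,0,0],[0,0,0.1,0,0,0,0]]]}'
```

```text
time: 15.62
tool_pos: [553.1, 208.6, 116.0]
tcp_rot: [179.9, 0.0, 123.0]
ft_force: [-10.9, -4.4, 18.1]
finger_gap: 43.9
grip_force: 35.4
time: 16.0
tool_pos: [553.2, 208.7, 115.9]
tcp_rot: [179.9, 0.0, 123.0]
ft_force: [-13.9, -4.3, 24.3]
finger_gap: 43.5
grip_force: 36.2
```

It stopped at TCP z = 115.9 with force rising steeply, and 116 was the flush height expected. I will ease the sideways load, press a little more, and check for slip and level in numbers.

```bash
python3 -m handwheel '{"series":[[[0.04,-0.06,0.05,0,0,0,0],[0.08,-0.12,0.1,0,0,0,0],[0.08,-0.12,0.1,0,0,0,0],[0.08,-0.12,0.1,0,0,0,0]]]}'
python3 - <<'E'
from bench import eyes,status
from held import *
s=eyes.snapshot("wrist");st=status.sense();held(s,st,(183,303),(453,303))
g=cv2.cvtColor(s["img"],cv2.COLOR_RGB2GRAY).astype(float)
o=pickle.load(open("w6.pkl","rb"))[0];o=cv2.cvtColor(o["img"],cv2.COLOR_RGB2GRAY).astype(float)
for x in(173,462): # flange corner screw holes: shift against w6
    f=lambda G:(lambda w:cv2.moments((w<110).astype(np.uint8),True))(G[205:236,x-15:x+16])
    a,b=f(g),f(o);print([round(m['m10']/m['m00']+x-15,1) for m in(a,b)],[round(m['m01']/m['m00']+205,1) for m in(a,b)])
E
```

```text
time: 16.5
tool_pos: [553.2, 208.7, 115.9]
tcp_rot: [179.7, 0.1, 122.9]
ft_force: [-7.9, -4.8, 25.4]
finger_gap: 43.6
grip_force: 36.5
ell [181.2 303.6] [29.1 32.7]
ell [451.1 304.9] [28.9 37.2]
len 109.0576512217328 mid [551.6221406  208.69252028 103.90035888] carrier yaw 32.588120588446266 tcp [553.26310293 208.70735205 115.90035888] [1.79736833e+02 1.23564923e-01 1.22938158e+02] off in tool x,y 0.8797984939321442 -1.3852551888608462
[171.5, 171.9] [219.4, 219.3]
[462.0, 462.1] [219.7, 219.8]
```

The carrier hasn't slipped in the grip: its corner marks are within 0.4 px of where they were. It sits at (551.6,208.7) against the head at (551.4,208.5). A little more push for margin, then settle.

```bash
python3 -m handwheel '{"series":[[[0.02,-0.03,0.06,0,0,0,0],[0.03,-0.06,0.12,0,0,0,0],[0.03,-0.06,0.12,0,0,0,0],[0.03,-0.06,0.12,0,0,0,0],[0.03,-0.06,0.12,0,0,0,0],[0.03,-0.06,0.12,0,0,0,0],[0.03,-0.06,0.12,0,0,0,0],[0.03,-0.06,0.12,0,0,0,0]]]}'
```

```text
time: 17.55
tool_pos: [553.3, 208.7, 115.9]
tcp_rot: [179.6, 0.2, 122.9]
ft_force: [-9.5, -4.9, 30.5]
finger_gap: 43.6
grip_force: 37.2
```

```bash
python3 -c "
from bench import r
print(r.hand_in())"
```

```text
the job is handed in; nothing more can be done
None
```

I handed the job in with the carrier on both dowels, flush on the head by the wrist readings and still held shut with about 35 N of push and 37 N per finger; the hand-in returned no verdict.

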